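Blow a finished pendant clean at the duster station

ROBOT

A 6-joint arm with a two-finger parallel gripper is mounted at the origin on the work surface. World frame = base frame: x ahead of the robot, y to its left, z up, the work surface at z = 0. Lengths are in m, angles in rad, forces in N, time in s.
With the tool pointing down it reaches from about 0.375 to 0.975 m from the base axis. Payload 3.8 kg.
Tool frame: the origin (TCP) lies on the centre line of the jaws, within the pads' length; the fingertips stand robot.tcp_to_tips ahead of it and the grasp point (between the pads) lies 2 mm behind it (robot.tcp_to_tips is the distance from the TCP to the fingertips, in m); z points along the fingers, y is the direction in which the jaws open and shut (so a half turn about z gives the same grasp; the last joint's range is limited). The gripper opens to 88 mm and grips with 3 to 60 N. Pads are 18 mm wide; open, the fingers measure 123 mm over their backs; the gripper's body (75 mm by 187 mm) begins 45 mm behind the grasp point.
Start: joints at [1.119, 0.264, 1.604, -0, 1.274, -0.037], TCP at [0.272, 0.618, 0.256] pointing down, gripper open.
Joint ranges: [-2.63, 2.63], [-0.94, 2.18], [0.31, 2.57], [-1.31, 4.45], [0, 2.66], [-2.55, 2.55]. Speed limits (rad/s): [2.57, 2.57, 3.14, 3.14, 3.14, 3.14].

INTERFACE

Orientations are given as a 3x3 rotation matrix whose columns are the frame's x, y, z axes.
In Python, from bench import robot gives the robot as it stands.
- The arm moves only by the tool jog_arm, never from a script. Its argument "series" is a list that holds one entry, the list of rows, each a list of 7 numbers: the shift along the world's x, y, z in mm, then the turn, a rotation vector about the world's x, y, z in rad, then the finger opening in mm, from 0 to 88.1. In form: [[[tx, ty, tz, ax, ay, az, gripper], ...]]. A call has 1 to 20 rows; each row shifts and turns the commanded pose from where the row before left it; what a row does not reach is not made up. A row lasts 1/10 s, in which the tool goes at most 50 mm and 8.59 degrees, less where a joint would pass 70% of its speed; a pose out of reach is approached as far as the arm can. A call with a gripper value outside its range is refused whole. The fingers move at their own pace and stop on an object; the grip force is fixed at half the most. Time passes only in rows, so rows that do not move let the fingers close. It gives the time, the measured TCP pose, the force and the opening at its end, in the units of the state.
- robot.observe(): the state, without advancing time (a new reading comes with each control period).
- robot.snapshot(name): name is "scene" or "top" or "wrist"; returns a dict with "image" (420x560x3 uint8, red, green, blue), "z_map" (420x560 float32, m along the optical axis (not along the pixel's ray), 0 where there is no reading), "fx", "fy", "cx", "cy" (pixels), "dist_coeffs" ([k1, k2, p1, p2, k3] as OpenCV has them; the pictures are not rectified), "position" and "attitude" of the camera in the world. Camera axes: x right, y up, looking along -z (the intrinsics and any distortion apply to the point x, -y, -z); pixel columns grow to the right and rows downward; lengths in m; the calibration is good to about 2 mm. A picture is of the moment at which its call begins.
- robot.hand_in(): hands the job in, once; it reports no verdict.
Trained networks look in a picture, given as the dict that the camera call returned (one of the last four; its "shot" number tells which), for a name from the list of things; names that differ only in an ending like _2 or _b are one class to them, and where a whole thing is asked for, a point or a joint stands for the part that bears it (a point fixed in the world has none). Each returns a list of dicts, best first, with "conf" (0 to 1); they miss things now and then, are a little off and sometimes report something else, mostly with a low value. They report only what shows in the picture. A call takes as long as a camera call. They do not tell look-alikes from the thing itself.
- robot.outline_of(picture, label): "mask" (420x560 bool, what is visible of it) and "pixel" ([column, row] in pixels, amid what is visible of it).
- robot.pinpoint(picture, label): "pixel" ([column, row] in pixels: a listed point, or the origin of a listed thing).
The state is a dict: "t": time; "joint_pos": joint angles; "joint_velocities": joint speeds; "joint_torque": joint torques, N m; "position": TCP position; "tcp_rot": TCP orientation; "ft_force": force on the tool from outside, world axes, zero at the start; "torque": the same for the moment, N m; "opening": finger opening in m.
Only numpy, scipy, OpenCV 4.12 (cv2) and the standard library are available. Lean on these libraries where they do the work, as an engineer would, in place of code of your own. Each camera call takes 0.05 s, during which the arm holds its last target. There are 200 camera calls.

TASK

Take the carrier with the round pendant off the wooden drying stand and hook it over the steel rail, a good 4 cm or more short of the dark stop collar; then slide it along the rail until it just rests against the collar, without shoving the collar from its setting, and let go of it. Then squeeze the air duster's trigger fully against its grip, keep it squeezed for a good second and let it spring all the way back, without pushing the duster along its track. Leave the other carrier and everything else as they are.

Things in the scene. Friction and masses are not known exactly. Their poses are not given: they have to be found in the camera images.
- carrier_round: Pendant carrier to move: bent brass strip 24 mm wide (x) with a round pendant, 48 mm across, grey stone; loose, 90 g. Origin: on the axis of the 12 mm bar it hangs on; x along the bar, z up. Its roof, an inverted V, rests on the bar. Back strip on +y (outer face y=+13 mm), short lip on -y (y=-13, ends z=-9). Pendant at y about 0, z=-38 to -86 mm.
- carrier_tab (a point): Centre of the useful part of the round carrier's flat upright tab, the place to grip it: tab 8 mm thick (y), 24 mm wide (x), from 28 mm below to 12 mm above this point, which is 38 mm above the carrier's origin. Axes as the carrier.
- carrier_mouth (a point): Middle of the round carrier's mouth on its -y side, 22 mm below its origin: a 27 mm high gap between lip and the shelf that bears the pendant. The bar passes only sideways through it: to unhook, lift about 22 mm, then move the carrier 45 mm to its own +y; to hook, the reverse, then lower onto the bar.
- carrier_bar: The other carrier: same strip and tab, but a narrow upright rectangular pendant 14 x 50 mm; origin and axes as the round one. It hangs on the other arm of the drying stand (which arm varies). Leave it.
- stand_bar (a point): Centre of the bar of the fixed T-shaped wooden drying stand; bar 180 mm long along x, 12 mm thick, 170 mm above the table; its post stands under this point; carriers hang about 50 mm either side.
- rail_mid (a point): Middle of the blow-off station's steel rail, on its axis; rail along x, 12 mm thick, 170 mm above the table, on 16 mm posts at x=-130 and +130 mm. The duster stands on the -y side; the +y side is free, so bring the carrier from there with its mouth towards -y.
- collar_face (a point): Centre of the -x face of the dark steel stop collar (32 mm across, 16 mm long) round the rail, at x=+32 to +62 mm of rail_mid; x along the rail. Held by friction only: it slips along the rail if pushed with over 7 N. With the carrier's strip against it, the carrier's origin is at x=-12 mm here.
- gun_grip (a point): Point on the grip's centre line, at squeezing height, of an upside-down cordless air duster. y along the barrel to nozzle and rail, z up. The grip leans back along (0,-0.342,0.940); 26 mm deep across that line in the y-z plane, 28 mm wide (x); barrel 58 mm below along the line. It rides on a track along y, held by friction only: it slips if pushed with over 10 N.
- grip_top (a point): Centre of the top end of the duster's grip, 30 mm beyond gun_grip along the leaning grip. A full squeeze takes 13 to 17 N on the trigger, more than the track holds: squeeze trigger and grip against one another, the rear finger resting on the grip's back all the while.
- trigger_face (a point): Point on the nozzle-side face of the trigger, 45 mm above its hinge. Trigger: black plastic lever 62 mm long, 18 mm wide, 8 mm thick, between grip and rail, hinged at its lower end, upright when released. Axes turn with it: y out of this face, z along the lever.
- trigger (a joint): Trigger angle, rad: 0 released, 0.349 fully squeezed (then parallel to the grip and 4 mm off it: 38 mm over both; released, 59 mm over the trigger's upper end). Sprung: returns by itself.
- jar: Amber glass bead jar with brass cap, 42 mm across, 52 mm high, loose; origin under its centre. Leave it.
- spool: Copper spool, 44 mm across, 32 mm high, loose; origin under its centre. Leave it.
- pliers: Pliers lying flat, 145 mm long, 11 mm high, loose; origin under the pivot. Leave them.
- tweezers: Steel tweezers lying flat, 120 mm long, 8 mm high, loose; origin under the middle. Leave them.
Mind the look-alikes: they are no part of the job. What is shaped like the carrier_round but green or purple is not meant.

How it is judged:
On the way, in this order (a step that is already met when the one before it is completed fails the run):
1. the round carrier is hooked on the rail, its strip at least 35 mm short of the collar (y of carrier_round in the frame of rail_mid between -0.005 and 0.005 m and z of carrier_round in the frame of rail_mid between -0.004 and 0.004 m and angle between carrier_round's own z axis and vertical below 0.2 rad and x of carrier_round in the frame of collar_face below -0.047 m), for 0.2 s.
2. the round carrier hangs on the rail against the collar (gap under 3 mm) and is let go (y of carrier_round in the frame of rail_mid between -0.005 and 0.005 m and z of carrier_round in the frame of rail_mid between -0.004 and 0.004 m and angle between carrier_round's own z axis and vertical below 0.2 rad and x of carrier_round in the frame of collar_face between -0.015 and -0.009 m and contact force between the fingers and carrier_round below 0.1 N), for 0.2 s.
3. the trigger is squeezed fully (over 0.29 of 0.349 rad) for 0.9 s while the carrier hangs against the collar (y of carrier_round in the frame of rail_mid between -0.005 and 0.005 m and z of carrier_round in the frame of rail_mid between -0.004 and 0.004 m and angle between carrier_round's own z axis and vertical below 0.2 rad and x of carrier_round in the frame of collar_face between -0.015 and -0.009 m and value of joint trigger above 0.29 rad), for 0.9 s.
4. the trigger has sprung back (value of joint trigger below 0.04 rad), for 0.2 s.
At the end, for the whole second after the job is handed in: The round carrier hangs at rest on the rail (origin within 5 mm of the rail's axis sideways, 4 mm in height, under 0.2 rad tilt) with its strip less than 3 mm from the collar's face, the trigger is back under 0.04 rad, the collar within 5 mm and the duster within 7 mm of where they were (y of carrier_round in the frame of rail_mid between -0.005 and 0.005 m and z of carrier_round in the frame of rail_mid between -0.004 and 0.004 m and angle between carrier_round's own z axis and vertical below 0.2 rad and x of carrier_round in the frame of collar_face between -0.015 and -0.009 m and linear speed of carrier_round below 0.02 m/s and value of joint trigger below 0.04 rad and distance of collar_face from where it was at the start of the episode below 0.005 m and distance of gun_grip from where it was at the start of the episode below 0.007 m); the robot touches nothing.
It fails at once if the collar is shoved more than 5 mm along the rail (distance of collar_face from where it was at the start of the episode above 0.005 m).
It fails at once if the duster is pushed more than 7 mm along its track (distance of gun_grip from where it was at the start of the episode above 0.007 m).
It fails at once if the other carrier is moved more than 20 mm (distance of carrier_bar from where it was at the start of the episode above 0.02 m).
It fails at once if the jar, spool, pliers or tweezers are moved more than 20 mm (distance of any of jar, spool, pliers, tweezers from where it was at the start of the episode above 0.02 m).
It also fails if it takes over 72 s, if anything falls off the work surface, if the arm or the gripper's body presses on something with over 40 N, if the wrist force passes 120 N, or if a joint passes its speed limit or range.

## Working session

There is one attempt and no reset: what is moved stays moved. The work goes in short steps, Python scripts to look and compute and a tool call to move; the robot and the scene stay as the last step left them, time stands still between calls to the robot, and variables do not carry over. Pictures are saved under pics/ and viewed, about 8 in all and at most 12, crops included, and the job is handed in when it is done.

Besides the shell and the picture viewer there is one more tool, called after "Request:" by a JSON object that holds its "method" and its "body", one argument or row to a line. jog_arm: Moves the arm, as the interface text tells. Its arguments: {"type":"object","properties":{"series":{"type":"array"}},"required":["series"]}

```bash
mkdir -p pics
cat > h.py <<'E'
import numpy as np, cv2
from bench import robot
def K(s): return np.array([[s['fx'],0,s['cx']],[0,s['fy'],s['cy']],[0,0,1.]])
def und(s,px):
    p=cv2.undistortPoints(np.array(px,float).reshape(-1,1,2),K(s),np.array(s['dist_coeffs'],float)).reshape(-1,2)
    return p
def ray(s,px):
    p=und(s,px); d=np.c_[p[:,0],-p[:,1],-np.ones(len(p))]
    return np.array(s['position']),d@np.array(s['attitude']).T
def at_z(s,px,z):
    o,d=ray(s,px); return o+d*((z-o[2])/d[:,2])[:,None]
def depth(s,px):
    o,d=ray(s,px); p=np.array(px).reshape(-1,2).round().astype(int)
    return o+d*s['z_map'][p[:,1],p[:,0]][:,None]
def tri(obs):
    A=np.zeros((3,3));b=np.zeros(3)
    for s,px in obs:
        o,d=ray(s,px); d=d[0]/np.linalg.norm(d[0]); M=np.eye(3)-np.outer(d,d); A+=M;b+=M@o
    x=np.linalg.solve(A,b)
    return x
def cloud(s):
    v,u=np.mgrid[0:420,0:560]; px=np.c_[u.ravel(),v.ravel()]
    return depth(s,px).reshape(420,560,3)
def save(s,n): cv2.imwrite('pics/'+n+'.png',cv2.cvtColor(s['image'],cv2.COLOR_RGB2BGR))
np.set_printoptions(precision=4,suppress=True)
E
cat > a.py <<'E'
from h import *
S={n:robot.snapshot(n) for n in('scene','top','wrist')}
ims=[]
print(robot.tcp_to_tips, robot.observe())
for n,s in S.items():
    save(s,'a_'+n); print(n,s['position'],s['attitude'],s['fx'])
    for l in ['carrier_round','carrier_tab','carrier_mouth','carrier_bar','stand_bar','rail_mid','collar_face','gun_grip','grip_top','trigger_face','jar','spool','pliers','tweezers']:
        for r in robot.pinpoint(s,l)[:3]:
            print(' ',l,np.round(r['pixel'],1),round(r['conf'],2),depth(s,[r['pixel']])[0])
E
python3 a.py; python3 -c "
import cv2,numpy as np
cv2.imwrite('pics/a_both.png',np.vstack([np.hstack([cv2.imread('pics/a_%s.png'%n) for n in('scene','top')])])[:, :])"
```

```text
0.017 {'t': 0.15, 'joint_pos': array([ 1.1191,  0.2645,  1.6051,  0.    ,  1.2737, -0.0369]), 'joint_velocities': array([-0.0002, -0.0017, -0.0034,  0.002 ,  0.0008,  0.0008]), 'joint_torque': array([ -0.0009, -50.2851, -35.7468,   0.0729,   0.0251,  -0.0001]), 'position': array([0.2718, 0.6173, 0.2547]), 'tcp_rot': array([[-0.9152,  0.403 , -0.0007],
       [ 0.403 ,  0.9152, -0.0015],
       [ 0.0001, -0.0017, -1.    ]]), 'ft_force': array([ 0.3617, -0.5119, -0.0098]), 'torque': array([ 0.0345, -0.0116,  0.0389]), 'opening': 0.08799621691723084}
scene [ 1.1372 -0.3529  0.8685] [[ 0.6096 -0.578   0.5425]
 [ 0.7927  0.4486 -0.4128]
 [-0.0047  0.6816  0.7317]] 464.296152377594
  carrier_round [367.8 146. ] 0.94 [0.5324 0.4168 0.0873]
  carrier_round [323.7 127.9] 0.74 [0.4793 0.3017 0.168 ]
  carrier_round [308.2 122.8] 0.71 [0.3643 0.3546 0.0917]
  carrier_tab [290.4 161.9] 0.92 [0.4995 0.1812 0.1365]
  carrier_tab [368.9 131.7] 0.74 [0.5228 0.423  0.1254]
  carrier_tab [322.2 113.4] 0.61 [0.4637 0.3077 0.1995]
  carrier_mouth [301.8 124.3] 0.81 [0.3523 0.342  0.0853]
  carrier_mouth
[... 1597 characters left out ...]
199 0.0515 0.0123]
  stand_bar [181.4 242.4] 0.87 [0.5038 0.297  0.1762]
  stand_bar [457.2 178.5] 0.3 [ 0.6196 -0.2685  0.2049]
  rail_mid [339.7 221.2] 0.65 [ 0.5399 -0.0312  0.1767]
  collar_face [337.5 196.6] 0.46 [ 0.591  -0.0283  0.1773]
  gun_grip [447.7 180.5] 0.83 [ 0.6172 -0.2528  0.1949]
  grip_top [454.6 180.5] 0.75 [ 0.6155 -0.2624  0.2063]
  trigger_face [431.2 184.9] 0.61 [ 0.6097 -0.2208  0.1881]
  spool [385.2 291.3] 0.7 [ 0.3754 -0.1548  0.0315]
  pliers [289.6 114.4] 0.56 [0.8146 0.0613 0.0119]
  tweezers [262.7 300.1] 0.72 [0.3583 0.1383 0.0065]
wrist [0.2109 0.6456 0.384 ] [[ 0.4038 -0.8834 -0.2378]
 [ 0.9148  0.3891  0.1083]
 [-0.0032 -0.2613  0.9653]] 311.3696072768581
```

View pics/a_scene.png

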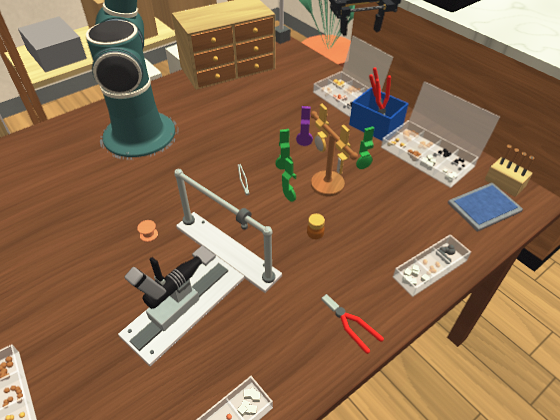

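View pics/a_top.png

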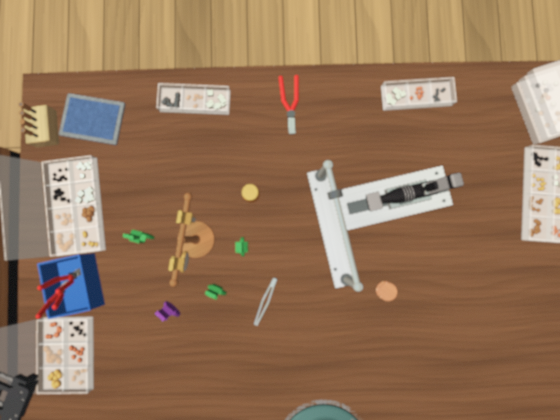

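Scene: the stand is at (330,140) with two brass carriers, the green and purple decoys stand around it. The rail (180,175)-(268,235) has its collar at (243,216), and the duster is at (150,285). Next I fit the bar and rail axes and zoom in on the stand.

```bash
cat > b.py <<'E'
from h import *
for n in('top','scene'):
    s=robot.snapshot(n); C=cloud(s); z=C[...,2]
    for nm,c,R,zr in(('stand',(.507,.297),.11,(.150,.182)),('tabs',(.507,.297),.11,(.19,.25)),('rail',(.54,-.03),.16,(.150,.180)),('railends',(.54,-.03),.16,(.18,.3)),('gun',(.617,-.25),.08,(.15,.3))):
        m=(np.hypot(C[...,0]-c[0],C[...,1]-c[1])<R)&(z>zr[0])&(z<zr[1])
        P=C[m]
        if len(P)<5: print(n,nm,len(P)); continue
        mu=P.mean(0); u,sv,v=np.linalg.svd(P[:,:2]-mu[:2],full_matrices=False); d=v[0]*np.sign(v[0,0]); t=(P[:,:2]-mu[:2])@d
        print(n,nm,len(P),mu,d,np.degrees(np.arctan2(d[1],d[0])),'ends',mu[:2]+d*t.min(),mu[:2]+d*t.max(),'zmax',P[:,2].max())
    if n=='top': 
        a=s['image'][180:300,120:280]
    else: a2=s['image'][90:210,260:420]
    if n=='top':
        for b in robot.outline_of(s,'carrier_round')[:6]: print(b['conf'],b['pixel'])
cv2.imwrite('pics/b.png',cv2.cvtColor(np.vstack([cv2.resize(x,None,fx=2.5 if 0 else 2.5,fy=2.5,interpolation=cv2.INTER_CUBIC) for x in(a,a2)]),cv2.COLOR_RGB2BGR))
E
python3 b.py
```

```text
top stand 619 [0.5087 0.296  0.1749] [ 0.9842 -0.177 ] -10.192427256982933 ends [0.4135 0.3131] [0.6064 0.2784] zmax 0.18189856464902399
top tabs 185 [0.5065 0.2978 0.2132] [ 0.9842 -0.1773] -10.211423687643027 ends [0.4494 0.3081] [0.5663 0.287 ] zmax 0.22432409885145255
top rail 785 [ 0.5281 -0.0363  0.1754] [0.9777 0.2101] 12.126036564570827 ends [ 0.3952 -0.0649] [ 0.6682 -0.0062] zmax 0.17994435257593588
top railends 118 [ 0.582  -0.0257  0.1838] [0.9775 0.211 ] 12.180462702723187 ends [ 0.3991 -0.0652] [ 0.6653 -0.0077] zmax 0.18995146056406143
top gun 467 [ 0.6128 -0.2486  0.189 ] [ 0.2221 -0.975 ] -77.16904572999458 ends [ 0.6065 -0.2207] [ 0.6198 -0.2793] zmax 0.21009477442207292
0.72 [182.3, 260.8]
0.72 [217.8, 292.4]
0.68 [141.2, 233.7]
0.51 [165.7, 306.4]
0.48 [243.3, 248.4]
scene stand 455 [0.5198 0.2956 0.173 ] [ 0.9859 -0.1674] -9.636457572088515 ends [0.417  0.3131] [0.6091 0.2804] zmax 0.18162155648472866
scene tabs 215 [0.5151 0.2984 0.208 ] [ 0.9847 -0.1745] -10.048564537594348 ends [0.451  0.3098] [0.5693 0.2888] zmax 0.22372566133720906
scene rail 795 [ 0.5487 -0.0354  0.1727] [0.9786 0.2058] 11.876945904580234 ends [ 0.3999 -0.0667] [ 0.6716 -0.0095] zmax 0.17993234573189654
scene railends 89 [ 0.5919 -0.0247  0.1835] [0.9771 0.2126] 12.276070724858103 ends [ 0.4048 -0.0654] [ 0.6626 -0.0093] zmax 0.18880333299917595
scene gun 622 [ 0.6224 -0.252   0.1863] [ 0.2367 -0.9716] -76.30773859474841 ends [ 0.614  -0.2177] [ 0.6286 -0.2774] zmax 0.20832451865271728
```

View pics/b.png

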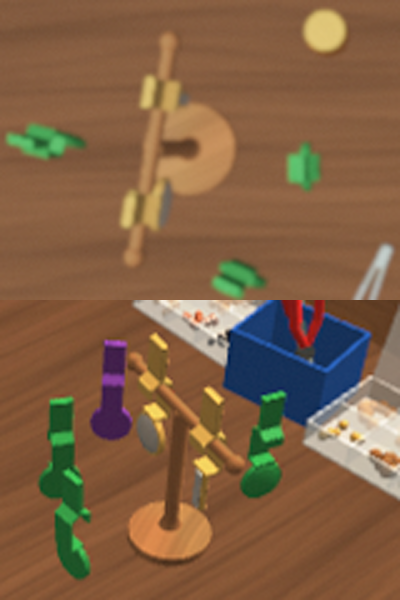

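The lower-x carrier, about (0.457,0.307), is the round one (disc at crop (150,430)). The one at about (0.56,0.288) carries the narrow bar pendant. I'm moving the wrist camera over it now.

Request:
{"method": "jog_arm", "body": {
  "series": [
    [[0,0,25,0,0,0.024,88],[10,-20,25,0,0,0.024,88],[20,-35,25,0,0,0.024,88],[20,-35,0,0,0,0.024,88],[20,-35,0,0,0,0.024,88],[20,-35,0,0,0,0.024,88],[20,-35,0,0,0,0.024,88],[20,-35,0,0,0,0.024,88],[20,-35,0,0,0,0.024,88],[20,-35,0,0,0,0.021,88],[5,-10,0,0,0,0,88],[0,0,0,0,0,0,88]]
  ]
}}

```text
t: 3.6
position: [0.4476, 0.3066, 0.3309]
tcp_rot: [[-0.984, 0.18, 0.0], [0.18, 0.984, 0.0], [-0.0, 0.0, -1.0]]
ft_force: [0.0, 0.6, -0.7]
opening: 0.0882
```

```bash
cat > c.py <<'E'
from h import *
import sys
s=robot.snapshot('wrist'); save(s,sys.argv[1]); o=robot.observe()
print(o['t'],o['position'],o['tcp_rot'],o['ft_force'],o['opening'],o['joint_pos'])
print(s['position'],s['attitude'])
for l in sys.argv[2:]:
    for r in robot.pinpoint(s,l)[:3]: print(l,np.round(r['pixel'],1),round(r['conf'],2),depth(s,[r['pixel']])[0])
C=cloud(s); np.save('pics/%s.npy'%sys.argv[1],C)
E
python3 c.py w1 carrier_round carrier_tab carrier_mouth carrier_bar stand_bar
```

```text
3.65 [0.4471 0.3077 0.3309] [[-0.9839  0.1788 -0.0002]
 [ 0.1788  0.9839  0.0009]
 [ 0.0003  0.0009 -1.    ]] [-0.4268 -0.1177  0.5976] 0.08819197576680259 [ 0.5564 -0.0263  1.7892  0.0009  1.3783 -0.8348]
[0.382  0.3198 0.4604] [[ 0.181  -0.9494 -0.2568]
 [ 0.9835  0.1746  0.0479]
 [-0.0007 -0.2612  0.9653]]
carrier_round [224.7 146.9] 0.89 [0.3934 0.2566 0.1237]
carrier_round [285.  212.4] 0.72 [0.4512 0.3104 0.2139]
carrier_round [305.5  89.2] 0.7 [0.351  0.3514 0.1169]
carrier_tab [392.9 232.4] 0.91 [0.5174 0.4211 0.1359]
carrier_tab [305.3  89.1] 0.88 [0.3503 0.3519 0.1102]
carrier_tab [214.7 142.9] 0.78 [0.3875 0.2454 0.1158]
carrier_mouth [313.3  81.2] 0.85 [0.347  0.3582 0.1378]
carrier_mouth [273.8 207.5] 0.82 [0.4556 0.2993 0.1741]
carrier_mouth [203.7 225.1] 0.8 [0.4963 0.1881 0.0445]
carrier_bar [282.6 297.6] 0.83 [0.4213 0.313  0.3944]
carrier_bar [286.1 225.9] 0.37 [0.4608 0.3095 0.22  ]
stand_bar [283.5 257.2] 0.81 [0.5064 0.2994 0.177 ]
```

View pics/w1.png

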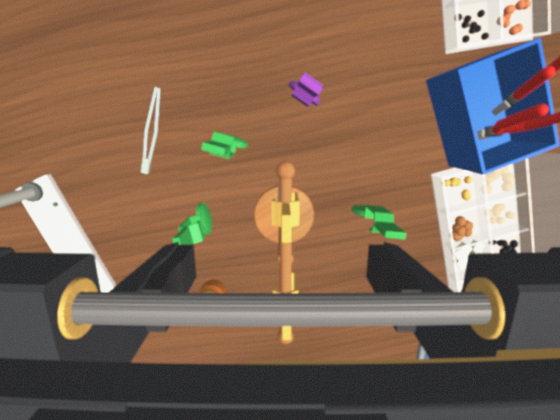

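The wrist image shows the brass carrier at (285,212) on the bar (285,170)-(287,340). Next I profile it from the depth data to get the tab position and which side the mouth faces.

```bash
cat > d.py <<'E'
from h import *
d=np.array([.9842,-.177]);n=np.array([.177,.9842]);c=np.array([.5087,.296])
s=robot.snapshot('wrist')
Cs={'wrist':np.load('pics/w1.npy'),'top':cloud(robot.snapshot('top')),'scene':cloud(robot.snapshot('scene'))}
for k,C in Cs.items():
    P=C.reshape(-1,3); u=(P[:,:2]-c)@d; v=(P[:,:2]-c)@n
    print(k)
    for zl in (.215,.205,.195,.185,.178,.172,.166,.16,.15,.14,.13,.12,.11,.1,.09):
        for nm,uc in(('round',-.05),('bar',.053)):
            m=(abs(u-uc)<.03)&(abs(v)<.035)&(abs(P[:,2]-zl)<.005)
            if m.sum()>2: print(' ',nm,zl,m.sum(),'u',np.percentile(u[m],[3,50,97])*1e3,'v',np.percentile(v[m],[3,50,97])*1e3)
E
python3 d.py
```

```text
wrist
  round 0.215 118 u [-59.5625 -51.4983 -36.6429] v [0.6348 4.7381 8.0251]
  bar 0.215 38 u [47.2397 54.7211 59.04  ] v [1.1796 4.807  8.465 ]
  round 0.205 30 u [-59.6981 -59.4004 -58.702 ] v [0.7121 4.1117 8.2945]
  round 0.195 25 u [-59.753  -59.3397 -58.8947] v [0.7117 5.072  7.8236]
  round 0.185 21 u [-59.6736 -59.3358 -58.9435] v [0.7112 4.3006 7.9994]
  round 0.178 683 u [-78.3949 -55.0742 -35.8833] v [-7.1159  3.5433 16.0652]
  bar 0.178 174 u [23.9338 32.6045 71.294 ] v [-6.6802  4.4171 14.7099]
  round 0.172 643 u [-78.6878 -57.1913 -30.8353] v [-7.884   3.5516 16.8887]
  bar 0.172 176 u [23.9353 32.8789 79.2124] v [-6.9661  3.4212 16.6404]
  round 0.166 20 u [-74.6429 -59.533  -58.5011] v [-8.0207 12.27   17.1974]
  bar 0.166 27 u [34.848  35.4523 35.9339] v [-8.1328 14.9858 17.2167]
  round 0.16 11 u [-59.7817 -59.5205 -58.2158] v [-7.8003 14.6423 17.1026]
  bar 0.16 23 u [34.9626 35.5977 41.5146] v [-8.1396 14.4028 16.8187]
  round 0.15 9 u [-59.7782 -59.4625 -59.3413] v [14.8761 16.0286 17.1742]
  bar 0.15 13 u [34.7017 35.0931 35.7973] v [14.5934 15.7828 16.9681]
[... 3674 characters left out ...]
.9799 -47.3787 -33.2623] v [-1.7046  3.8709 16.5946]
  bar 0.13 45 u [34.9248 48.3219 58.827 ] v [ 0.1394  6.0249 17.5169]
  round 0.12 43 u [-64.8513 -38.0283 -24.2817] v [-2.8698  0.2348  8.0908]
  bar 0.12 18 u [42.3588 50.8816 55.2474] v [-1.7115  1.4316  5.5284]
  round 0.11 39 u [-64.3985 -35.0514 -23.2352] v [-3.6508 -1.3108  6.6109]
  bar 0.11 16 u [43.6292 51.5509 54.6714] v [-1.1841  0.8124  7.1498]
  round 0.1 24 u [-60.5493 -39.2319 -25.5023] v [-2.766  -1.062   5.6473]
  bar 0.1 18 u [43.3836 51.7534 54.1057] v [-1.6801  0.9861  7.9737]
  round 0.09 12 u [-57.0027 -41.5857 -31.3714] v [-1.2135  1.0604  5.139 ]
  bar 0.09 15 u [43.6676 50.4572 54.2197] v [-1.6638  0.6943  6.5459]
```

Carrier: the back strip is on the world +y side, the same sense as the rail. Tab centre is about (0.4625, 0.3085) with its top at 0.22. I'm descending and gripping.

Request:
{"method": "jog_arm", "body": {
  "series": [
    [[8,0.5,-10,0,0,0,60],[7.5,0.3,-25,0,0,0,40],[0,0,-30,0,0,0,34],[0,0,-30,0,0,0,34],[0,0,-20,0,0,0,34],[0,0,-10,0,0,0,34],[0,0,0,0,0,0,20],[0,0,0,0,0,0,4],[0,0,0,0,0,0,4],[0,0,0,0,0,0,4],[0,0,0,0,0,0,4],[0,0,0,0,0,0,4]]
  ]
}}

```text
t: 5.25
position: [0.4632, 0.3086, 0.2072]
tcp_rot: [[-0.984, 0.177, 0.002], [0.177, 0.984, 0.0], [-0.002, 0.001, -1.0]]
ft_force: [-0.3, -3.3, 5.3]
opening: 0.008
```

Gripped (opening 8 mm). Now I lift 22 mm, move to its own +y, then raise.

Request:
{"method": "jog_arm", "body": {
  "series": [
    [[0,0,5,0,0,0,4],[0,0,9,0,0,0,4],[0,0,8,0,0,0,4],[0,0,0,0,0,0,4],[2,11,0,0,0,0,4],[2.5,14,0,0,0,0,4],[2.5,14,0,0,0,0,4],[2,11,0,0,0,0,4],[0,0,15,0,0,0,4],[0,0,30,0,0,0,4],[0,0,30,0,0,0,4],[0,0,30,0,0,0,4],[0,0,20,0,0,0,4],[0,0,5,0,0,0,4],[0,0,0,0,0,0,4]]
  ]
}}

```text
t: 6.75
position: [0.4719, 0.3588, 0.3593]
tcp_rot: [[-0.984, 0.177, 0.002], [0.177, 0.984, 0.001], [-0.002, 0.002, -1.0]]
ft_force: [0.5, -0.1, -0.5]
opening: 0.0078
```

Request:
{"method": "jog_arm", "body": {
  "series": [
    [[0,-10,2,0,0,0,4],[0,-25,0,0,0,0.03,4],[0,-35,0,0,0,0.04,4],[2,-35,0,0,0,0.04,4],[4,-35,0,0,0,0.04,4],[6,-35,-4,0,0,0.04,4],[6,-35,-6,0,0,0.04,4],[6,-35,-8,0,0,0.04,4],[6,-35,-10,0,0,0.04,4],[4,-25,-8,0,0,0.04,4],[2,-15,-6,0,0,0.03,4],[0,-9,0,0,0,0.009,4],[0,0,0,0,0,0,4],[0,0,0,0,0,0,4]]
  ]
}}

```text
t: 8.15
position: [0.5072, 0.0298, 0.3175]
tcp_rot: [[-0.978, -0.209, -0.001], [-0.209, 0.978, 0.0], [0.0, 0.001, -1.0]]
ft_force: [-0.2, 0.8, -0.6]
opening: 0.008
```

```bash
python3 c.py w2 rail_mid collar_face gun_grip grip_top trigger_face carrier_round carrier_tab
```

```text
8.2 [0.5074 0.0301 0.3178] [[-0.9778 -0.2096  0.    ]
 [-0.2096  0.9778  0.0004]
 [-0.0001  0.0004 -1.    ]] [-0.4842  0.7926 -0.7642] 0.007916273244615114 [ 0.01   -0.089   1.8721  0.0004  1.3584 -1.7721]
[0.4421 0.0169 0.4471] [[-0.208  -0.9444 -0.2547]
 [ 0.9781 -0.2009 -0.0539]
 [-0.0003 -0.2603  0.9655]]
rail_mid [203.4 212.9] 0.55 [ 0.5316 -0.0357  0.1769]
collar_face [282.4 247.2] 0.47 [0.4952 0.0289 0.313 ]
grip_top [542.4 257.9] 0.66 [0.5096 0.2953 0.1732]
carrier_round [280.2 245.2] 0.9 [0.4955 0.0279 0.3104]
carrier_round [486.4 128.5] 0.78 [0.3957 0.243  0.0939]
carrier_round [409.3 197.6] 0.55 [0.4897 0.1783 0.0999]
carrier_tab [508.8 123.6] 0.95 [0.3915 0.2373 0.1355]
carrier_tab [423.  206.1] 0.69 [0.4903 0.1784 0.1364]
carrier_tab [281.6 276.8] 0.55 [0.5013 0.0298 0.3303]
```

View pics/w2.png

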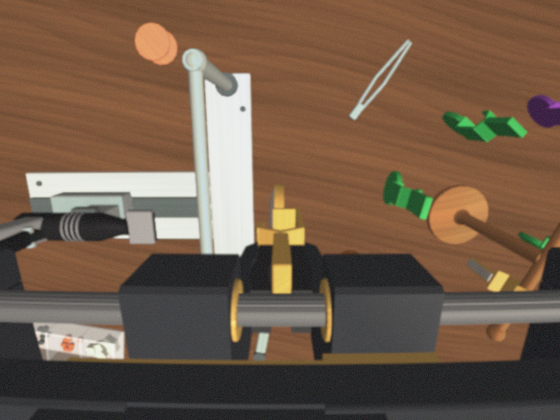

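The carrier is held straight at (282,240), and the rail runs (193,60)-(207,250). The collar is hidden behind the gripper. I compute the rail axis from the wrist view and the collar from the fixed cameras.

```bash
cat > e.py <<'E'
from h import *
a=np.radians(12.1);d=np.array([np.cos(a),np.sin(a)]);n=np.array([-d[1],d[0]]);c=np.array([.54,-.033])
Cs={'wrist':np.load('pics/w2.npy'),'top':cloud(robot.snapshot('top')),'scene':cloud(robot.snapshot('scene'))}
for k,C in Cs.items():
    P=C.reshape(-1,3); u=(P[:,:2]-c)@d; v=(P[:,:2]-c)@n; z=P[:,2]
    print(k)
    for lo in np.arange(-.14,.141,.02):
        m=(u>lo)&(u<lo+.02)&(abs(v)<.03)&(z>.155)&(z<.2)
        if m.sum()>3: print(' u',round(lo*1e3),m.sum(),'v',np.percentile(v[m],[2,50,98])*1e3,'z',np.percentile(z[m],[50,98]))
    m=(abs(u-.04)<.06)&(abs(v)<.03)&(z>.1785)&(z<.2)
    if m.sum()>5: print(' collar u',np.percentile(u[m],[1,5,50,95,99])*1e3, 'v',np.percentile(v[m],[2,50,98])*1e3)
    m=(abs(u)>.1)&(abs(u)<.16)&(abs(v)<.03)&(z>.178)&(z<.2)
    for sg in(-1,1):
        mm=m&(u*sg>0)
        if mm.sum()>3: print(' cap',sg,np.percentile(u[mm],[2,50,98])*1e3,np.median(v[mm])*1e3)
o=np.array([.5074,.0301]);P=Cs['wrist'].reshape(-1,3);q=P[:,:2]-o
u=q@d;v=q@n
for zl in(.33,.32,.31,.3,.29,.28,.27):
    m=(abs(u)<.03)&(abs(v)<.02)&(abs(P[:,2]-zl)<.005)
    if m.sum()>3: print('car z',zl,m.sum(),np.percentile(u[m],[3,50,97])*1e3,np.percentile(v[m],[3,50,97])*1e3)
E
python3 e.py
```

```text
wrist
 u -140 536 v [-8.6807  0.3706  7.3143] z [0.1768 0.1809]
 u -120 373 v [-7.2843 -0.3708  4.1014] z [0.1757 0.1775]
 u -100 353 v [-6.7682 -0.363   4.1989] z [0.1755 0.1775]
 u -80 328 v [-6.8151 -0.155   4.3615] z [0.1755 0.1777]
 u -60 320 v [-7.0128 -0.2915  4.3593] z [0.1756 0.1777]
 u -40 279 v [-6.6713 -0.5398  3.6527] z [0.1756 0.1775]
 u -20 261 v [-6.8424 -0.5831  3.4171] z [0.1753 0.1774]
 u 0 248 v [-6.7904 -0.7012  3.3633] z [0.1755 0.1772]
 u 20 138 v [-6.7999 -0.6345  3.7258] z [0.1755 0.1773]
 cap -1 [-144.1445 -137.2138 -130.4862] -1.297818409145047
top
 u -140 65 v [-9.1087  0.2212  7.3927] z [0.1776 0.1822]
 u 40 72 v [-16.0211  -1.8454  12.0729] z [0.1842 0.1884]
 u 60 76 v [-15.0455  -0.8182  10.882 ] z [0.1775 0.1879]
 u 80 55 v [-6.8206 -0.8021  4.3305] z [0.1754 0.1787]
 u 100 68 v [-8.8734 -0.301   7.2116] z [0.1762 0.1804]
 u 120 36 v [-8.7587 -0.3066  6.7634] z [0.1784 0.1836]
 collar u [50.2234 50.8722 57.9969 65.4114 95.635 ] v [-14.3343  -2.1283   9.6393]
 cap -1 [-145.2057 -137.9556 -124.7901] -1.183500881427703
 cap 1 [102.9167 120.0579 127.7025] 
[... 823 characters left out ...]
 u [49.111  52.8709 60.8131 67.6125 71.4526] v [-14.1854  -4.279   10.3881]
 cap -1 [-143.5814 -134.099  -130.6648] -1.1251786677906563
 cap 1 [103.9394 122.5448 129.691 ] -1.363886599591579
car z 0.33 1336 [-12.137   -8.9586  -0.0268] [-14.7279   0.7277  15.8188]
car z 0.32 853 [-12.3392  -9.9696  -1.5843] [-16.3732  -0.163   17.4157]
car z 0.31 596 [-12.3081 -10.2707  -8.6319] [-15.9799   0.744   16.8436]
car z 0.3 257 [-12.4226 -10.5874  -8.6455] [-12.6687   0.7459  13.2703]
car z 0.29 432 [-12.4704  -9.4351  -4.0087] [-10.2653  -0.8209  10.1415]
car z 0.28 215 [-12.4753  -9.5786  -3.0211] [-12.6118   8.5008  13.0326]
car z 0.27 45 [-12.5218 -12.1809  -9.3712] [-12.4928  10.6076  12.8438]
```

Request:
{"method": "jog_arm", "body": {
  "series": [
    [[5,-8,-10,0,0,0,4],[6,-10,-25,0,0,0,4],[0,0,-30,0,0,0,4],[0,0,-20,0,0,0,4],[0,0,-5,0,0,0,4],[0,0,0,0,0,0,4],[2,-9,0,0,0,0,4],[3,-14,0,0,0,0,4],[3,-14,0,0,0,0,4],[2.5,-11.9,0,0,0,0,4],[0,0,0,0,0,0,4],[0,0,-6,0,0,0,4],[0,0,-6,0,0,0,4],[0,0,-5,0,0,0,4],[0,0,-2.5,0,0,0,4],[0,0,-2,0,0,0,4],[0,0,0,0,0,0,4],[0,0,0,0,0,0,4],[0,0,0,0,0,0,4]]
  ]
}}

```text
t: 10.55
position: [0.5291, -0.0373, 0.2075]
tcp_rot: [[-0.978, -0.21, 0.0], [-0.21, 0.978, -0.001], [-0.0, -0.001, -1.0]]
ft_force: [-2.9, -2.0, 6.1]
opening: 0.0081
```

```bash
cat > f.py <<'E'
from h import *
import sys
a=np.radians(12.1);d=np.array([np.cos(a),np.sin(a)]);n=np.array([-d[1],d[0]]);c=np.array([.54,-.033])
ims=[]
o=robot.observe(); q=o['position'][:2]-c; print(o['t'],o['position'],o['ft_force'],o['opening'],'tcp u,v',q@d*1e3,q@n*1e3)
for k,r in(('top',(140,250,290,400)),('scene',(150,260,170,300))):
    s=robot.snapshot(k); C=cloud(s); P=C.reshape(-1,3); u=(P[:,:2]-c)@d; v=(P[:,:2]-c)@n; z=P[:,2]
    im=s['image'].reshape(-1,3).astype(int); brass=(im[:,0]-im[:,2]>60)
    for zl in(.21,.2,.19,.18,.17,.16,.14):
        m=brass&(abs(u-.01)<.07)&(abs(v)<.02)&(abs(z-zl)<.005)
        if m.sum()>3: print(k,zl,m.sum(),'u',np.percentile(u[m],[3,50,97])*1e3,'v',np.percentile(v[m],[3,50,97])*1e3)
    m=(~brass)&(abs(u-.058)<.015)&(abs(v)<.03)&(z>.1795)&(z<.19)
    if m.sum()>5: print(' collar u',np.percentile(u[m],[2,5,50,95,98])*1e3)
    ims.append(cv2.resize(s['image'][r[0]:r[1],r[2]:r[3]],(520,440) if k=='top' else (520,440),interpolation=cv2.INTER_CUBIC)[:, :400])
cv2.imwrite('pics/%s.png'%sys.argv[1],cv2.cvtColor(np.hstack(ims),cv2.COLOR_RGB2BGR))
E
python3 f.py f1
```

```text
10.55 [ 0.5291 -0.0373  0.2075] [-2.8664 -2.0179  6.1045] 0.008120961232994708 tcp u,v -11.56124662418539 -1.9511562521898977
 collar u [50.9395 52.3053 59.8174 64.8362 65.3692]
scene 0.21 14 u [-1.8103  0.0645  1.5391] v [-4.6554 -2.1667  2.3418]
scene 0.2 11 u [-1.6671 -0.1926  1.9489] v [-3.9923 -1.8787  2.0358]
scene 0.19 15 u [-2.7986 -0.2006  1.2265] v [-9.3685 -1.9959  3.2451]
scene 0.18 47 u [-20.9382  -3.501   40.8753] v [-11.6224  -5.2042   9.2642]
scene 0.17 56 u [-21.8172  -7.8062   1.0175] v [-14.8656 -11.9979  12.8652]
scene 0.16 10 u [-21.2912  -7.8006   0.3603] v [-14.509  -12.662    4.8954]
scene 0.14 27 u [-19.1984  -9.9562  -0.1959] v [-6.3119  2.3209  9.7231]
 collar u [51.6236 52.1211 60.5908 67.2748 68.0456]
```

View pics/f1.png

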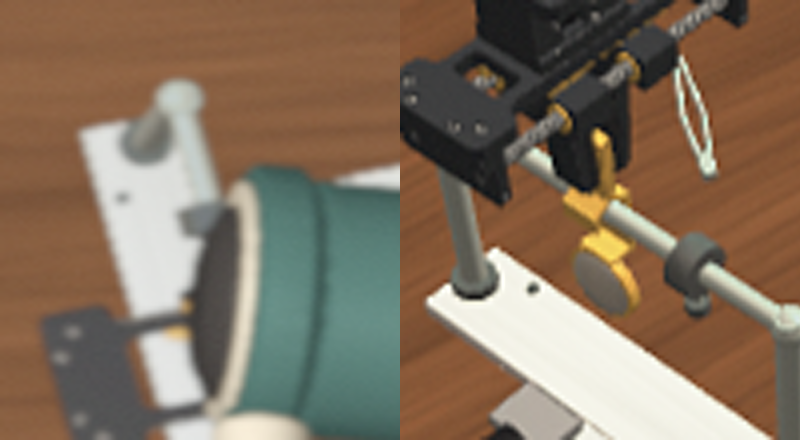

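Hooked on the rail about 50 mm short of the collar (scene crop: carrier (600,230), collar (690,265)). I unload the rail slightly and slide most of the way.

Request:
{"method": "jog_arm", "body": {
  "series": [
    [[0,0,0.6,0,0,0,4],[0,0,0,0,0,0,4],[2.9,0.6,0,0,0,0,4],[5.9,1.3,0,0,0,0,4],[5.9,1.3,0,0,0,0,4],[5.9,1.3,0,0,0,0,4],[5.9,1.3,0,0,0,0,4],[5.9,1.3,0,0,0,0,4],[3.9,0.8,0,0,0,0,4],[2.9,0.6,0,0,0,0,4],[2,0.4,0,0,0,0,4],[0,0,0,0,0,0,4],[0,0,0,0,0,0,4]]
  ]
}}

```text
t: 11.95
position: [0.5697, -0.0292, 0.2072]
tcp_rot: [[-0.978, -0.21, -0.001], [-0.21, 0.978, -0.002], [0.002, -0.001, -1.0]]
ft_force: [-4.1, -3.7, 5.6]
opening: 0.0077
```

```bash
python3 f.py f2
```

```text
11.95 [ 0.5697 -0.0292  0.2072] [-4.093  -3.7213  5.6024] 0.0077306839365345655 tcp u,v 29.888099364672843 -2.4805826549302266
scene 0.21 14 u [39.5803 41.4001 42.9655] v [-5.2732 -1.3615  3.0912]
scene 0.2 11 u [38.8898 41.7371 42.4566] v [-4.5771 -1.8084  2.7316]
scene 0.19 11 u [39.634  41.2355 42.1829] v [-4.825  -2.498   1.1177]
scene 0.18 48 u [22.3546 37.4523 55.9913] v [-12.7705  -5.9368   9.0316]
scene 0.17 55 u [16.6694 31.7739 42.2076] v [-15.1783 -12.5985  12.1794]
scene 0.16 10 u [18.8352 33.1467 40.6496] v [-13.895  -13.6988 -12.5384]
scene 0.14 11 u [19.7955 26.2961 39.2438] v [-6.5827  1.9946  9.3692]
 collar u [51.9377 52.106  60.3379 67.0956 67.808 ]
```

Request:
{"method": "jog_arm", "body": {
  "series": [
    [[0.1,-0.5,0.8,0,0,0,4],[0,0,0,0,0,0,4],[0,0,0,0,0,0,4]]
  ]
}}

```text
t: 12.35
position: [0.5703, -0.0289, 0.2074]
tcp_rot: [[-0.978, -0.21, -0.0], [-0.21, 0.978, -0.0], [0.0, -0.0, -1.0]]
ft_force: [-1.2, -1.5, 1.4]
opening: 0.0082
```

Request:
{"method": "jog_arm", "body": {
  "series": [
    [[2,0.4,0,0,0,0,4],[2,0.4,0,0,0,0,4],[2,0.4,0,0,0,0,4],[0,0,0,0,0,0,4],[0,0,0,0,0,0,4]]
  ]
}}

```text
t: 12.85
position: [0.5767, -0.0275, 0.2075]
tcp_rot: [[-0.978, -0.21, 0.001], [-0.21, 0.978, 0.0], [-0.001, 0.0, -1.0]]
ft_force: [0.1, -0.0, -0.1]
opening: 0.0077
```

Request:
{"method": "jog_arm", "body": {
  "series": [
    [[0.5,0.1,0,0,0,0,4],[0.5,0.1,0,0,0,0,4],[0,0,0,0,0,0,4],[0,0,0,0,0,0,4]]
  ]
}}

```text
t: 13.25
position: [0.5773, -0.0274, 0.2075]
tcp_rot: [[-0.978, -0.21, -0.0], [-0.21, 0.978, 0.0], [0.0, 0.0, -1.0]]
ft_force: [0.9, -0.3, -1.2]
opening: 0.0078
```

Request:
{"method": "jog_arm", "body": {
  "series": [
    [[0.5,0.1,0,0,0,0,4],[0,0,0,0,0,0,4],[0,0,0,0,0,0,4]]
  ]
}}

```text
t: 13.55
position: [0.5778, -0.0274, 0.2076]
tcp_rot: [[-0.978, -0.21, -0.0], [-0.21, 0.978, 0.0], [0.0, 0.0, -1.0]]
ft_force: [-0.9, -0.1, -0.2]
opening: 0.0078
```

Request:
{"method": "jog_arm", "body": {
  "series": [
    [[0.5,0.1,0,0,0,0,4],[0,0,0,0,0,0,4],[0,0,0,0,0,0,4]]
  ]
}}

```text
t: 13.85
position: [0.5783, -0.0273, 0.2076]
tcp_rot: [[-0.978, -0.21, -0.0], [-0.21, 0.978, 0.0], [0.0, 0.0, -1.0]]
ft_force: [0.5, -1.2, -1.0]
opening: 0.0079
```

```bash
python3 f.py f3
```

```text
13.85 [ 0.5783 -0.0273  0.2076] [ 0.5302 -1.2057 -1.0287] 0.007858269363538051 tcp u,v 38.66931730237419 -2.506093838748482
scene 0.21 13 u [46.1976 50.0993 51.0172] v [-4.7861 -1.3261  5.5531]
scene 0.2 12 u [49.6669 50.283  51.7334] v [-5.3331 -1.6921  1.3914]
scene 0.19 13 u [47.9795 50.2452 51.6104] v [-5.0448 -1.608   4.7462]
scene 0.18 38 u [28.2402 42.509  66.0761] v [-14.9365  -8.6158  12.1661]
scene 0.17 37 u [23.1039 37.1739 47.893 ] v [-15.6764 -13.4566  -5.3066]
scene 0.16 6 u [26.729  37.6825 46.5741] v [-14.6066 -14.0359 -12.3149]
scene 0.14 10 u [27.6062 35.5547 48.3686] v [-6.3992 -2.2538  0.8401]
 collar u [49.8213 52.848  60.6469 67.2034 67.784 ]
```

Gap is about 1 to 1.5 mm with no contact force yet; I continue in half-millimetre steps.

Request:
{"method": "jog_arm", "body": {
  "series": [
    [[0.5,0.1,0,0,0,0,4],[0,0,0,0,0,0,4],[0,0,0,0,0,0,4]]
  ]
}}

```text
t: 14.25
position: [0.5786, -0.0273, 0.2076]
tcp_rot: [[-0.978, -0.21, -0.001], [-0.21, 0.978, -0.0], [0.001, 0.0, -1.0]]
ft_force: [-1.3, 0.2, 0.5]
opening: 0.0079
```

Request:
{"method": "jog_arm", "body": {
  "series": [
    [[0.5,0.1,0,0,0,0,4],[0,0,0,0,0,0,4],[0,0,0,0,0,0,4]]
  ]
}}

```text
t: 14.55
position: [0.5787, -0.0273, 0.2076]
tcp_rot: [[-0.978, -0.21, -0.001], [-0.21, 0.978, -0.0], [0.001, 0.0, -1.0]]
ft_force: [-4.4, -0.2, 3.6]
opening: 0.0079
```

Contact: −4.4 N and the TCP stopped moving. I ease back 0.4 mm and open.

Request:
{"method": "jog_arm", "body": {
  "series": [
    [[-0.4,-0.1,-0.3,0,0,0,4],[0,0,0,0,0,0,4],[0,0,0,0,0,0,14],[0,0,0,0,0,0,24],[0,0,0,0,0,0,34],[0,0,0,0,0,0,34],[0,0,0,0,0,0,34],[0,0,5,0,0,0,34],[0,0,15,0,0,0,34],[0,0,25,0,0,0,34],[0,0,30,0,0,0,34],[0,0,30,0,0,0,34],[0,0,15,0,0,0,34],[0,0,0,0,0,0,34]]
  ]
}}

```text
t: 15.95
position: [0.5806, -0.0274, 0.3314]
tcp_rot: [[-0.978, -0.21, 0.007], [-0.21, 0.978, -0.001], [-0.007, -0.002, -1.0]]
ft_force: [-0.0, 0.3, 0.0]
opening: 0.0344
```

```bash
python3 f.py f4
```

```text
15.95 [ 0.5806 -0.0274  0.3314] [-0.0291  0.3453  0.0046] 0.03440890524912578 tcp u,v 40.82426376330747 -3.0273751111097114
scene 0.21 42 u [27.6466 42.5505 51.09  ] v [-4.3853 -3.0667  3.8256]
scene 0.2 42 u [30.4676 44.4802 51.5659] v [-4.7096 -3.186   3.2188]
scene 0.19 34 u [29.7419 44.3701 51.6332] v [-5.6625 -3.5244  2.793 ]
scene 0.18 59 u [27.7982 39.2732 56.0576] v [-14.2999  -6.5757   0.9864]
scene 0.17 34 u [27.8436 37.8403 49.2693] v [-15.1323 -13.6461  -7.7696]
scene 0.16 10 u [30.2103 37.7457 47.8291] v [-14.7223 -14.0737 -13.1249]
scene 0.14 6 u [33.7918 38.8622 50.4018] v [-8.0285 -6.0366 -3.3766]
 collar u [52.2091 52.9444 60.7684 67.2324 67.6646]
```

View pics/f4.png

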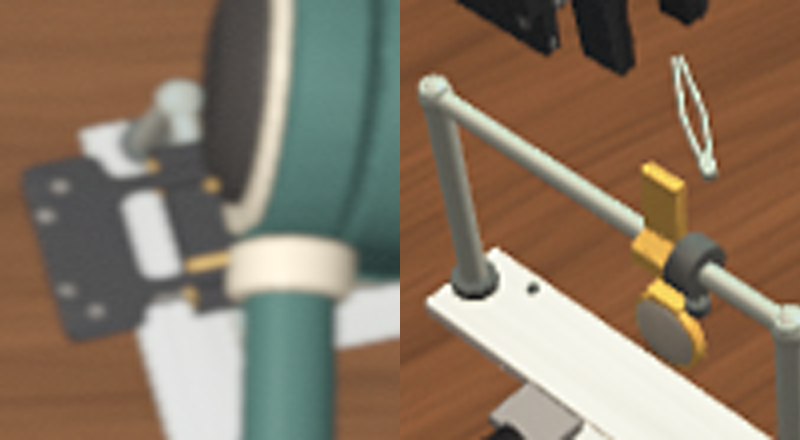

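The carrier hangs released against the collar (crop (660,250)). Now I go above the duster.

Request:
{"method": "jog_arm", "body": {
  "series": [
    [[2,-15,2,0,0,0,84],[3,-30,4,0,0,0,84],[4,-35,4,0,0,0,84],[4,-35,0,0,0,0,84],[4,-35,0,0,0,0,84],[4,-33,0,0,0,0,84],[2,-20,0,0,0,0,84],[2,-10,0,0,0,0,84],[0,0,0,0,0,0,84],[0,0,0,0,0,0,84]]
  ]
}}

```text
t: 17.05
position: [0.6038, -0.2395, 0.3369]
tcp_rot: [[-0.978, -0.21, -0.001], [-0.21, 0.978, 0.001], [0.001, 0.001, -1.0]]
ft_force: [0.6, 1.1, 0.2]
opening: 0.084
```

```bash
python3 c.py w3 gun_grip grip_top trigger_face rail_mid collar_face carrier_tab
```

```text
17.1 [ 0.6039 -0.2391  0.3371] [[-0.9776 -0.2106 -0.0003]
 [-0.2106  0.9776  0.0008]
 [ 0.0002  0.0009 -1.    ]] [-0.0947  0.8921  0.3086] 0.08426172022621319 [-0.4156  0.1789  1.5584  0.0006  1.4049 -2.1987]
[ 0.5387 -0.2525  0.4664] [[-0.209  -0.9442 -0.2544]
 [ 0.9779 -0.2017 -0.0547]
 [ 0.0004 -0.2602  0.9656]]
gun_grip [256.6 204.2] 0.75 [ 0.6079 -0.259   0.205 ]
grip_top [242.4 210.5] 0.89 [ 0.6165 -0.2702  0.2034]
trigger_face [296.  209.3] 0.59 [ 0.606  -0.2243  0.202 ]
rail_mid [494.4 169.9] 0.96 [ 0.5348 -0.0416  0.1721]
rail_mid [518.4 228.1] 0.46 [ 0.579  -0.0288  0.2123]
collar_face [490.7 225.1] 0.56 [ 0.5387 -0.2525  0.4664]
carrier_tab [517.2 229.6] 0.67 [ 0.5805 -0.0292  0.2122]
```

View pics/w3.png

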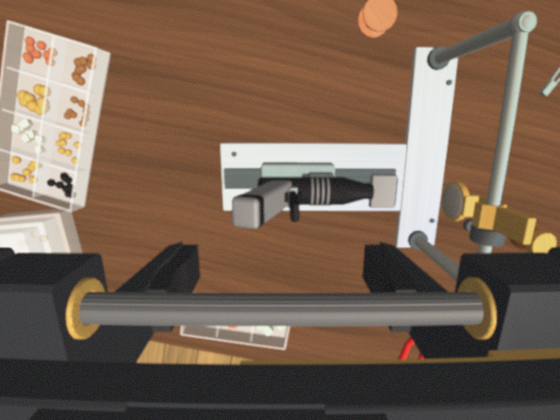

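Wrist view: the grip's top end is at (255,205), the trigger at (295,207), and the nozzle points right to the rail; the carrier is at (490,215). Next I profile the grip and trigger.

```bash
cat > g.py <<'E'
from h import *
a=np.radians(12.1);d=np.array([np.cos(a),np.sin(a)]);n=np.array([-d[1],d[0]]);c=np.array([.615,-.25])
Cs={'wrist':np.load('pics/w3.npy'),'top':cloud(robot.snapshot('top')),'scene':cloud(robot.snapshot('scene'))}
for k,C in Cs.items():
    P=C.reshape(-1,3); u=(P[:,:2]-c)@d; v=(P[:,:2]-c)@n; z=P[:,2]
    print(k)
    for zl in np.arange(.215,.135,-.005):
        for nm,lo,hi in(('grip',-.06,.012),('trig',.012,.045)):
            m=(abs(u)<.035)&(v>lo)&(v<hi)&(abs(z-zl)<.0025)
            if m.sum()>4: print('  %s z %.3f %d'%(nm,zl,m.sum()),'u',np.percentile(u[m],[3,50,97])*1e3,'v',np.percentile(v[m],[3,50,97])*1e3)
E
python3 g.py
```

```text
wrist
  grip z 0.210 38 u [-10.7184  -1.2539   9.1102] v [-13.0802 -10.3666  -8.0516]
  grip z 0.205 570 u [-13.4196  -1.5785  11.2395] v [-24.0895 -14.7011  -5.7073]
  trig z 0.205 53 u [-7.5932 -1.1603  6.0272] v [22.61   25.2653 28.2461]
  grip z 0.200 322 u [-14.7236  -4.4589  11.4086] v [-30.171  -24.7674  -3.8804]
  trig z 0.200 114 u [-9.1626 -2.1494  7.0412] v [21.7503 25.2007 28.8694]
  grip z 0.195 86 u [-14.9778 -10.2089  10.3944] v [-26.2653  -3.3129  -1.7745]
  trig z 0.195 13 u [-9.7834 -8.9183 -7.1059] v [21.8576 25.3766 28.7297]
  grip z 0.190 83 u [-14.8686  -7.3215   9.7727] v [-22.9307  -1.7012  -0.1084]
  trig z 0.190 10 u [-9.569  -8.8811 -6.9377] v [22.0017 25.656  29.1877]
  grip z 0.185 94 u [-14.8089  -7.5158  10.1711] v [-20.5429  -0.0316   1.6484]
  trig z 0.185 10 u [-9.6481 -9.2336 -8.2211] v [22.3726 25.3925 28.4628]
  grip z 0.180 85 u [-14.815   -8.5456  10.285 ] v [-19.1121   2.3673   3.3725]
  trig z 0.180 16 u [-9.4205 -8.1669  5.1061] v [21.4617 22.303  28.0488]
  grip z 0.175 73 u [-14.7534  -7.7095   9.2525] v [-16.548    4.1438   5.1294]
  trig 
[... 3540 characters left out ...]
[-16.587   -2.9807  10.8482]
  trig z 0.160 11 u [-5.6803  4.4356  8.6153] v [22.313  22.8058 27.1739]
  grip z 0.155 24 u [11.0267 13.6345 14.7034] v [-13.8639  -2.6617   9.288 ]
  trig z 0.155 11 u [ 0.0439  7.8656 10.3697] v [12.4658 24.0324 28.4982]
  grip z 0.150 21 u [10.0798 13.097  15.2445] v [-12.3741   1.5372  10.7164]
  trig z 0.150 17 u [-5.7342  6.1871 10.4906] v [13.623  22.8338 28.2941]
  grip z 0.145 16 u [12.1824 13.4894 15.8391] v [-9.6139 -0.4358 10.7599]
  trig z 0.145 30 u [-9.6411  6.9138 12.2344] v [14.052  23.6068 34.1255]
  grip z 0.140 19 u [10.8286 12.9546 14.1457] v [-8.9817  1.5921 11.3849]
  trig z 0.140 26 u [-4.8904  4.6407 12.9159] v [13.7475 21.6454 32.0289]
```

Gun profile (gun frame, mm): the grip back lies on the 20° plane at p=38.7, and the trigger front is at v=29 with its top at z=205. That gives 58.6 mm over both, matching the text's 59. I tilt the tool 20° to align with the grip and place it above, along the grip line.

Request:
{"method": "jog_arm", "body": {
  "series": [
    [[3,-4,0,0.0683,0.0146,0,84],[3,-5,0,0.0683,0.0146,0,84],[3,-5,0,0.0683,0.0146,0,84],[3,-4,0,0.0683,0.0146,0,84],[0,0,0,0.0683,0.0146,0,84],[0,0,-15,0,0,0,84],[0,0,-25,0,0,0,84],[0,0,-25,0,0,0,84],[0,0,-15,0,0,0,84],[0,0,-9,0,0,0,84],[0,0,0,0,0,0,84],[0,0,0,0,0,0,84]]
  ]
}}

```text
t: 18.7
position: [0.6163, -0.2582, 0.2492]
tcp_rot: [[-0.978, -0.198, -0.071], [-0.21, 0.919, 0.334], [-0.001, 0.341, -0.94]]
ft_force: [-0.3, 0.6, -0.1]
opening: 0.0837
```

```bash
cat > p.py <<'E'
from h import *
a=np.radians(12.1);d=np.array([np.cos(a),np.sin(a)]);n=np.array([-d[1],d[0]]);c=np.array([.615,-.25])
o=robot.observe();X=o['position'];u=(X[:2]-c)@d*1e3;v=(X[:2]-c)@n*1e3;z=X[2]*1e3
C,S=np.cos(np.radians(20)),np.sin(np.radians(20))
print(X,o['t'],'u',u,'p',C*v+S*z,'s',-S*v+C*z,'open',o['opening']*1e3,'rear p',C*v+S*z-o['opening']*500,'front p',C*v+S*z+o['opening']*500,'F',o['ft_force'])
print(o['tcp_rot'].tolist(),o['joint_pos'])
E
python3 p.py; python3 c.py w4 gun_grip grip_top trigger_face
```

```text
[ 0.6163 -0.2582  0.2492] 18.7 u -0.4553580496651612 p 77.45783996986407 s 236.95667373517676 open 83.66120013799437 rear p 35.62723990086688 front p 119.28844003886125 F [-0.3352  0.6467 -0.1385]
[[-0.9777143519641321, -0.19769768290294318, -0.07064185825815074], [-0.20993678571847862, 0.9189398241900598, 0.33388043596433725], [-0.0010917717485697943, 0.3412700187422703, -0.9399646707946524]] [-0.554   0.394   1.4822  0.2498  1.513  -2.3822]
18.75 [ 0.6165 -0.2584  0.2497] [[-0.9778 -0.1978 -0.0697]
 [-0.2097  0.9192  0.3334]
 [-0.0019  0.3406 -0.9402]] [ 0.0534 -0.2225  0.1099] 0.08429941795922534 [-0.5542  0.3936  1.4814  0.2498  1.513  -2.3822]
[ 0.5602 -0.3141  0.3709] [[-0.1966 -0.9624 -0.1873]
 [ 0.9195 -0.1146 -0.3761]
 [ 0.3405 -0.2462  0.9075]]
gun_grip [242.7 227.8] 0.97 [ 0.6078 -0.2664  0.206 ]
grip_top [235.3 243.4] 0.89 [ 0.6183 -0.2684  0.2035]
grip_top [298.1 227.3] 0.66 [ 0.6057 -0.2296  0.2006]
trigger_face [301.8 225.7] 0.64 [ 0.6038 -0.2285  0.203 ]
```

View pics/w4.png

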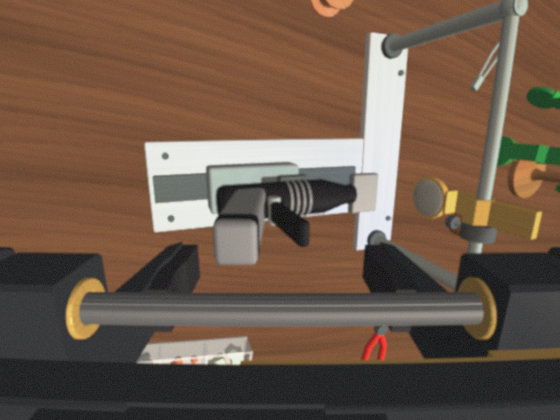

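The tool is aligned with the grip: the grip's top end is at (240,235) and the trigger at (298,225), centred between the fingers. One quick recheck of the grip planes from this view.

```bash
cat > q.py <<'E'
from h import *
a=np.radians(12.1);d=np.array([np.cos(a),np.sin(a)]);n=np.array([-d[1],d[0]]);c=np.array([.615,-.25])
P=np.load('pics/w4.npy').reshape(-1,3)*1; u=(P[:,:2]-c)@d*1e3; v=(P[:,:2]-c)@n*1e3; z=P[:,2]*1e3
C,S=np.cos(np.radians(20)),np.sin(np.radians(20)); p=C*v+S*z; s=-S*v+C*z
for lo in range(140,206,5):
    for nm,a,b in(('grip',25,72),('trig',72,105)):
        m=(abs(u)<20)&(p>a)&(p<b)&(s>lo)&(s<lo+5)
        if m.sum()>5: print(lo,nm,m.sum(),'p',np.percentile(p[m],[2,50,98]),'u',np.percentile(u[m],[2,98]))
E
python3 q.py
```

```text
140 grip 78 p [41.5889 57.7539 64.2326] u [-14.6269   7.6736]
140 trig 60 p [73.8937 75.4629 81.2698] u [-9.4429  6.9252]
145 grip 59 p [39.6657 52.4395 64.0015] u [-14.5918 -10.8679]
145 trig 72 p [75.5    77.0006 82.5046] u [-9.4601  6.9023]
150 grip 77 p [40.6922 57.1471 64.2647] u [-14.6163   2.79  ]
150 trig 70 p [77.7307 79.173  84.6121] u [-9.4079  6.4972]
155 grip 77 p [39.0573 53.3874 64.2015] u [-14.5905   8.3579]
155 trig 83 p [79.6206 80.586  86.336 ] u [-9.4234  6.5983]
160 grip 80 p [39.9345 55.4101 64.2642] u [-14.7246   0.0594]
160 trig 76 p [81.2487 82.5888 88.2789] u [-9.4372  7.4734]
165 grip 96 p [39.769  55.6633 64.265 ] u [-14.6606   7.9599]
165 trig 90 p [83.1921 84.4844 89.9166] u [-9.3695  6.7432]
170 grip 99 p [40.0173 54.5268 64.2628] u [-14.5585  -0.1492]
170 trig 93 p [85.0666 86.3265 91.5093] u [-9.3041  6.6438]
175 grip 100 p [40.4616 55.5536 64.2779] u [-14.5731   8.1063]
175 trig 127 p [86.8404 88.6063 95.6787] u [-9.2352  7.0643]
180 grip 77 p [40.2131 53.3269 64.3793] u [-14.6492  -9.1292]
180 trig 260 p [89.1272 92.208  95.6017] u [-8.7274  7.3484]
185 grip 131 p [40.6657 56.5108 64.5174] u [-14.9042   7.8895]
190 grip 199 p [38.2907 55.2609 64.3802] u [-14.8351   8.0696]
195 grip 1842 p [39.6125 51.8359 63.4723] u [-13.7615  11.4633]
200 grip 6 p [43.8647 47.9585 49.239 ] u [-9.4461  1.755 ]
```

Consistent: the back is at p≈38.5 and the front at 64.3. I descend along the grip.

Request:
{"method": "jog_arm", "body": {
  "series": [
    [[-0.7,3.3,-9.4,0,0,0,84],[-1.1,5,-14.1,0,0,0,84],[-1.1,5,-14.1,0,0,0,84],[-1.1,5,-14.1,0,0,0,84],[-0.7,3.5,-9.4,0,0,0,84],[0,0,0,0,0,0,84],[0,0,0,0,0,0,84]]
  ]
}}

```text
t: 19.6
position: [0.6112, -0.2362, 0.1869]
tcp_rot: [[-0.978, -0.197, -0.072], [-0.21, 0.919, 0.335], [0.0, 0.343, -0.939]]
ft_force: [-0.5, 0.1, 0.7]
opening: 0.0838
```

```bash
python3 p.py
```

```text
[ 0.6112 -0.2362  0.1869] 19.6 u -0.8622507453488657 p 77.3365892094822 s 170.70265505495783 open 83.8312751749254 rear p 35.4209516220195 front p 119.2522267969449 F [-0.45    0.1489  0.6526]
[[-0.9777397977911716, -0.1970352738577648, -0.07212481314412404], [-0.20982091805110917, 0.9185927496882935, 0.33490676697894645], [0.0002648838783000047, 0.3425849691330548, -0.9394868113819559]] [-0.5319  0.4107  1.5771  0.2586  1.4015 -2.3897]
```

Request:
{"method": "jog_arm", "body": {
  "series": [
    [[0,0,0,0,0,0,80],[0,0,0,0,0,0,79],[0,0,0,0,0,0,79],[0,0,0,0,0,0,79]]
  ]
}}

```text
t: 20.0
position: [0.6115, -0.2368, 0.1878]
tcp_rot: [[-0.978, -0.197, -0.07], [-0.209, 0.919, 0.334], [-0.001, 0.341, -0.94]]
ft_force: [0.4, -0.8, 0.2]
opening: 0.0792
```

Request:
{"method": "jog_arm", "body": {
  "series": [
    [[-0.1,0.46,0.17,0,0,0,79],[0,0,0,0,0,0,79],[0,0,0,0,0,0,79]]
  ]
}}

```text
t: 20.3
position: [0.6115, -0.2368, 0.1877]
tcp_rot: [[-0.978, -0.197, -0.07], [-0.209, 0.919, 0.333], [-0.001, 0.341, -0.94]]
ft_force: [1.8, -4.0, 0.9]
opening: 0.0791
```

```bash
python3 p.py
```

```text
[ 0.6115 -0.2368  0.1877] 20.3 u -0.6417317495072778 p 77.05264115449324 s 171.6786160610241 open 79.0997721451592 rear p 37.50275508191364 front p 116.60252722707284 F [ 1.8301 -4.0273  0.8871]
[[-0.977854232024252, -0.1971277071682045, -0.07029770962746058], [-0.2092844429629031, 0.9193292050261292, 0.3332173985849664], [-0.001059644264637108, 0.3405502603913723, -0.940225716145544]] [-0.5321  0.4095  1.5768  0.258   1.4005 -2.3893]
```

Rear contact found (−4 N, so about 7 N/mm). I close with the rear finger following the grip, stopping just before the trigger.

Request:
{"method": "jog_arm", "body": {
  "series": [
    [[0.1,-0.46,-0.17,0,0,0,79],[0.2,-0.92,-0.34,0,0,0,77],[0.2,-0.92,-0.34,0,0,0,75],[0.2,-0.92,-0.34,0,0,0,73],[0.2,-0.92,-0.34,0,0,0,71],[0.2,-0.92,-0.34,0,0,0,69],[0.2,-0.92,-0.34,0,0,0,67],[0.2,-0.92,-0.34,0,0,0,65],[0.2,-0.92,-0.34,0,0,0,63],[0,0,0,0,0,0,63],[0,0,0,0,0,0,63]]
  ]
}}

```text
t: 21.4
position: [0.6128, -0.244, 0.1844]
tcp_rot: [[-0.978, -0.197, -0.072], [-0.21, 0.919, 0.334], [-0.0, 0.342, -0.94]]
ft_force: [1.9, -4.1, -0.2]
opening: 0.0632
```

```bash
python3 p.py
```

```text
[ 0.6128 -0.244   0.1844] 21.4 u -0.8649316261503508 p 69.0489749295658 s 171.08462587027987 open 63.217442849539395 rear p 37.440253504796104 front p 100.6576963543355 F [ 1.868  -4.0816 -0.1756]
[[-0.9778025102253222, -0.1969442733778037, -0.07152065562302502], [-0.20952860014874125, 0.9188645289861167, 0.3343437498904847], [-0.00012929333876255804, 0.3419077807754758, -0.9397335009077955]] [-0.5398  0.4214  1.5668  0.2564  1.4022 -2.3968]
```

Request:
{"method": "jog_arm", "body": {
  "series": [
    [[0.2,-0.92,-0.34,0,0,0,61],[0.2,-0.92,-0.34,0,0,0,59],[0.2,-0.92,-0.34,0,0,0,57],[0.2,-0.92,-0.34,0,0,0,55],[0,0,0,0,0,0,55],[0,0,0,0,0,0,55]]
  ]
}}

```text
t: 22.0
position: [0.6136, -0.2475, 0.1831]
tcp_rot: [[-0.978, -0.197, -0.072], [-0.21, 0.919, 0.335], [-0.0, 0.342, -0.94]]
ft_force: [2.3, -4.8, -1.1]
opening: 0.0551
```

```bash
python3 p.py
```

```text
[ 0.6136 -0.2475  0.1831] 22.0 u -0.8466813018200717 p 65.16706435435106 s 171.1013440890003 open 55.104949184175986 rear p 37.614589762263066 front p 92.71953894643904 F [ 2.2817 -4.7503 -1.0922]
[[-0.9777934698634081, -0.19697056319619827, -0.07157183473021166], [-0.20957077619737483, 0.9187735052370416, 0.33456738609504344], [-0.00014162099489780456, 0.3421371703112837, -0.9396500075213543]] [-0.5436  0.4269  1.5617  0.2557  1.4029 -2.4003]
```

Request:
{"method": "jog_arm", "body": {
  "series": [
    [[0.2,-1.1,-0.4,0,0,0,53],[0.2,-0.92,-0.34,0,0,0,51],[0.2,-0.92,-0.34,0,0,0,49],[0.2,-0.92,-0.34,0,0,0,47],[0.2,-0.92,-0.34,0,0,0,45],[0,0,0,0,0,0,45]]
  ]
}}

```text
t: 22.6
position: [0.6146, -0.2521, 0.1814]
tcp_rot: [[-0.978, -0.197, -0.072], [-0.21, 0.919, 0.335], [-0.0, 0.343, -0.939]]
ft_force: [0.2, -4.0, -0.5]
opening: 0.0452
```

```bash
python3 p.py
```

```text
[ 0.6146 -0.2521  0.1814] 22.6 u -0.8664541781968442 p 60.154555673967366 s 171.14030679879258 open 45.2071720285104 rear p 37.550969659712166 front p 82.75814168822257 F [ 0.1689 -3.9631 -0.5233]
[[-0.9777774418263473, -0.19699599701427503, -0.07172064846246011], [-0.209645565781779, 0.9186090202678725, 0.3349719460350933], [-0.00010489786391813088, 0.3425639284029352, -0.9394945151269308]] [-0.5484  0.434   1.555   0.2547  1.404  -2.4048]
```

Request:
{"method": "jog_arm", "body": {
  "series": [
    [[0.2,-0.92,-0.34,0,0,0,43],[0.2,-0.92,-0.34,0,0,0,41],[0.2,-0.92,-0.34,0,0,0,39],[0.1,-0.46,-0.17,0,0,0,37],[0,0,0,0,0,0,36.5],[0,0,0,0,0,0,36.5]]
  ]
}}

```text
t: 23.2
position: [0.6153, -0.2556, 0.1802]
tcp_rot: [[-0.978, -0.197, -0.071], [-0.209, 0.919, 0.335], [-0.0, 0.342, -0.94]]
ft_force: [2.3, -4.5, 0.5]
opening: 0.0374
```

```bash
python3 p.py
```

```text
[ 0.6153 -0.2556  0.1802] 23.2 u -0.8714270534034719 p 56.44137520115772 s 171.18138646334108 open 37.434943710271696 rear p 37.72390334602187 front p 75.15884705629357 F [ 2.2848 -4.4565  0.5116]
[[-0.9778298836358709, -0.1968254921419144, -0.0714733818407397], [-0.20940072381174385, 0.9187225551435171, 0.33481368481244134], [-0.0002356602995839984, 0.3423574043505706, -0.9395697697087549]] [-0.5519  0.439   1.5503  0.2538  1.4042 -2.4078]
```

Opening is 37.4 mm, so fully squeezed, with net force about 4.5 N (below 10). I hold.

Request:
{"method": "jog_arm", "body": {
  "series": [
    [[0,0,0,0,0,0,35],[0,0,0,0,0,0,35],[0,0,0,0,0,0,35],[0,0,0,0,0,0,35],[0,0,0,0,0,0,35],[0,0,0,0,0,0,35],[0,0,0,0,0,0,35],[0,0,0,0,0,0,35],[0,0,0,0,0,0,35],[0,0,0,0,0,0,35],[0,0,0,0,0,0,35],[0,0,0,0,0,0,35],[0,0,0,0,0,0,35],[0,0,0,0,0,0,35],[0,0,0,0,0,0,35]]
  ]
}}

```text
t: 24.7
position: [0.6153, -0.2555, 0.1801]
tcp_rot: [[-0.978, -0.197, -0.072], [-0.209, 0.919, 0.335], [-0.0, 0.342, -0.94]]
ft_force: [1.7, -5.0, 0.5]
opening: 0.0373
```

```bash
python3 p.py; python3 f.py f5
```

```text
[ 0.6153 -0.2555  0.1801] 24.7 u -0.875167970744379 p 56.46668561098465 s 171.15453350902484 open 37.34039653174915 rear p 37.79648734511007 front p 75.13688387685923 F [ 1.6627 -5.0457  0.5101]
[[-0.9778268841042902, -0.19682124409782092, -0.07152609729798946], [-0.2094147804093549, 0.9187199692250836, 0.3348119888731038], [-0.0001856582804707993, 0.34236678579974383, -0.9395663624843938]] [-0.5518  0.4389  1.5504  0.2538  1.4042 -2.4078]
24.7 [ 0.6153 -0.2555  0.1801] [ 1.6627 -5.0457  0.5101] 0.03734039653174915 tcp u,v 26.971346636021714 -233.3773248871187
top 0.21 6 u [31.2241 36.9166 42.431 ] v [3.9143 4.1543 4.4899]
top 0.2 7 u [27.7026 37.5467 47.3383] v [3.4405 3.6813 3.9506]
top 0.19 5 u [32.4275 40.685  49.5532] v [3.1071 3.184  4.9205]
top 0.18 45 u [26.707  37.8263 49.0252] v [-12.2897   4.0434  10.2573]
top 0.17 24 u [27.0929 37.489  48.3039] v [-14.1591   6.6295   9.315 ]
top 0.16 4 u [37.8635 42.1783 46.4902] v [8.6877 9.0115 9.3515]
 collar u [50.8484 51.7913 58.2124 65.141  65.4396]
scene 0.21 40 u [28.2077 42.9026 51.4277] v [-4.548  -2.9894  2.3521]
scene 0.2 41 u [28.8654 45.921  51.8409] v [-4.4824 -3.2607  3.7124]
scene 0.19 38 u [30.0148 42.9555 51.4184] v [-5.3493 -4.0092  2.8929]
scene 0.18 51 u [27.4723 38.9672 57.2128] v [-13.771   -5.8607   4.9105]
scene 0.17 44 u [27.4056 38.5016 49.0065] v [-15.0695 -13.2547  -6.1302]
scene 0.16 6 u [27.3765 35.3059 47.0563] v [-15.6493 -13.6833 -13.2106]
scene 0.14 10 u [29.4519 41.1535 47.8867] v [-7.4894 -2.7663 -1.1813]
 collar u [52.1192 53.3017 61.2021 67.7737 68.2413]
```

Held 1.5 s with the duster unmoved (rear finger p constant) and the carrier still at the collar. Now the mirrored release.

Request:
{"method": "jog_arm", "body": {
  "series": [
    [[0,0,0,0,0,0,37.4],[-0.1,0.6,0.2,0,0,0,39],[-0.2,0.92,0.34,0,0,0,41],[-0.2,0.92,0.34,0,0,0,43],[-0.2,0.92,0.34,0,0,0,45],[0,0,0,0,0,0,45]]
  ]
}}

```text
t: 25.4
position: [0.6146, -0.2521, 0.1811]
tcp_rot: [[-0.978, -0.197, -0.072], [-0.21, 0.919, 0.334], [0.0, 0.342, -0.94]]
ft_force: [-0.2, -2.3, -0.8]
opening: 0.0453
```

```bash
python3 p.py
```

```text
[ 0.6146 -0.2521  0.1811] 25.4 u -0.8430791408557831 p 60.141101126746385 s 170.84057669327348 open 45.2873099086966 rear p 37.497446172398085 front p 82.78475608109468 F [-0.1746 -2.2558 -0.8358]
[[-0.9777295031523663, -0.19722864032072063, -0.07173480398430535], [-0.2098690508544205, 0.9188613927847015, 0.3341387770720775], [1.260521980216367e-05, 0.3417522557160356, -0.9397900805786948]] [-0.548   0.4339  1.5556  0.2541  1.403  -2.4046]
```

Request:
{"method": "jog_arm", "body": {
  "series": [
    [[-0.2,0.92,0.34,0,0,0,47],[-0.2,0.92,0.34,0,0,0,49],[-0.2,0.92,0.34,0,0,0,51],[-0.2,0.92,0.34,0,0,0,53],[-0.2,0.92,0.34,0,0,0,55],[-0.2,0.92,0.34,0,0,0,57],[-0.2,0.92,0.34,0,0,0,59],[-0.2,0.92,0.34,0,0,0,61],[-0.2,0.92,0.34,0,0,0,63],[-0.2,0.92,0.34,0,0,0,65],[0,0,0,0,0,0,68],[-0.5,2.3,0.9,0,0,0,76],[-0.3,1.5,0.5,0,0,0,82],[0,0,0,0,0,0,84],[0,0,0,0,0,0,84],[0,0,0,0,0,0,84]]
  ]
}}

```text
t: 27.0
position: [0.6118, -0.239, 0.1863]
tcp_rot: [[-0.978, -0.197, -0.072], [-0.21, 0.919, 0.335], [-0.0, 0.342, -0.94]]
ft_force: [-0.0, -0.1, 0.0]
opening: 0.0842
```

```bash
python3 p.py
```

```text
[ 0.6118 -0.239   0.1863] 27.0 u -0.7946660875295373 p 74.45259642937023 s 171.19356512756283 open 84.15542509296081 rear p 32.374883882889826 front p 116.53030897585063 F [-0.0006 -0.113   0.0069]
[[-0.9777568500641267, -0.19716740628259, -0.07153010591682989], [-0.20974142859094572, 0.9186924998802491, 0.3346828704854905], [-0.0002743816794046317, 0.3422412958185709, -0.9396120583257321]] [-0.5348  0.4142  1.5732  0.258   1.402  -2.3924]
```

Both fingers are clear (rear 5 mm off, front 19 mm off). I retreat along the tool axis, then check.

Request:
{"method": "jog_arm", "body": {
  "series": [
    [[0.7,-3.3,9.4,0,0,0,84],[1.4,-6.7,18.8,0,0,0,84],[1.4,-6.7,18.8,0,0,0,84],[1.4,-6.7,18.8,0,0,0,84],[0,0,25,0,0,0,84],[0,0,25,0,0,0,84],[0,0,15,0,0,0,84],[0,0,0,0,0,0,84],[0,0,0,0,0,0,84]]
  ]
}}

```text
t: 27.9
position: [0.6167, -0.2626, 0.3168]
tcp_rot: [[-0.978, -0.197, -0.071], [-0.21, 0.919, 0.334], [-0.0, 0.342, -0.94]]
ft_force: [-0.1, -0.4, 0.4]
opening: 0.084
```

```bash
python3 g.py 2>/dev/null | sed -n '/scene/,$p' | head -14; python3 f.py f6
python3 - <<'E'
from h import *
s=robot.snapshot('scene')
cv2.imwrite('pics/end.png',cv2.cvtColor(cv2.resize(s['image'][90:370,100:420],(686,600)),cv2.COLOR_RGB2BGR))
E
```

```text
scene
  grip z 0.210 10 u [-5.3084  2.3908 11.1659] v [-11.8778 -10.0739  -8.0445]
  grip z 0.205 112 u [-10.9631   1.0037  13.5781] v [-21.0871 -13.8702  -5.2773]
  trig z 0.205 6 u [-4.9025  2.4778  7.7045] v [24.0674 25.5367 27.5969]
  grip z 0.200 95 u [-10.5556   5.2106  14.3375] v [-29.3536 -23.6327  -4.694 ]
  trig z 0.200 33 u [-6.9552  1.4863  8.069 ] v [22.4364 25.9061 29.549 ]
  grip z 0.195 36 u [-9.113  13.1514 14.7904] v [-29.3688 -18.7943  -2.806 ]
  trig z 0.195 12 u [-6.5004  7.1769 10.0818] v [22.765  25.2032 29.49  ]
  grip z 0.190 26 u [11.7413 13.3385 15.9788] v [-26.8629 -14.1902  -1.2148]
  trig z 0.190 12 u [-4.0107  5.6213  9.9592] v [22.5488 23.2161 27.696 ]
  grip z 0.185 27 u [ 4.8599 13.2419 14.6241] v [-24.6684 -11.886    1.9154]
  trig z 0.185 16 u [-4.9731  6.8203  8.9443] v [22.3688 23.4656 29.2115]
  grip z 0.180 25 u [ 1.2394 13.1085 14.8451] v [-22.4309  -7.5997   3.8432]
  trig z 0.180 8 u [-5.6494  3.1289  8.5413] v [22.0473 23.0635 28.4875]
28.0 [ 0.6161 -0.2622  0.3152] [-0.3483 -0.3445 -0.6023] 0.0842249170054181 tcp u,v 26.38273877124566 -240
[... 249 characters left out ...]
903] v [-13.8465   6.8189  10.3204]
top 0.16 4 u [36.1541 42.2164 48.2198] v [8.8156 8.8764 8.9641]
 collar u [50.6051 51.7284 58.5317 64.7774 65.2891]
scene 0.21 43 u [26.7947 44.1294 51.6156] v [-4.3067 -3.156   3.724 ]
scene 0.2 37 u [30.0054 43.8203 50.6754] v [-4.8971 -3.1664  3.8214]
scene 0.19 37 u [30.2133 43.4112 51.4279] v [-5.3596 -3.7237  2.4145]
scene 0.18 54 u [27.2847 39.9878 56.4869] v [-12.6524  -5.9028   5.5681]
scene 0.17 38 u [27.1213 35.998  48.2042] v [-14.5833 -13.1798  -6.2944]
scene 0.16 11 u [28.9726 39.5082 47.7941] v [-14.7512 -13.8828 -12.7979]
scene 0.14 9 u [30.4407 40.6225 50.4175] v [-8.1219 -6.438  -1.4751]
 collar u [52.1339 53.7811 60.7339 67.2249 67.4325]
```

View pics/end.png

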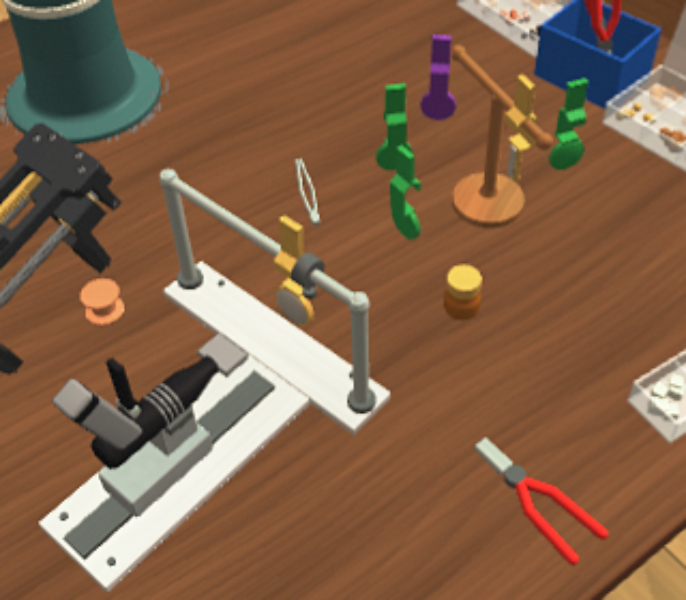

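The final picture shows the carrier hanging against the collar at (295,265), the trigger upright at (120,385), the duster unmoved, and everything else in place. I hand in.

```bash
python3 -c "
from bench import robot
print(robot.hand_in())"
```

```text
the job is handed in; nothing more can be done
None
```

The job is done and handed in at about 28 s of the 72 s; the hand-in reports no verdict.

- **Carrier:** I took the round carrier off the stand and hooked it on the rail about 50 mm short of the collar. I then slid it along until contact, seen as about 4.4 N with the tool stopped, which is under the collar's 7 N. After easing back 0.4 mm I let go.
- **Duster:** I tilted the gripper 20° to match the grip and squeezed trigger and grip together, with the rear finger resting on the grip's back. I held it fully squeezed (37.4 mm over both) for about 1.5 s. I released it the same way.

**Last checks:**
- **Gap:** the carrier's front edge reads about 51.5 mm along the rail and the collar's face about 52 mm (±1.5 mm), so they touch or nearly so. The top camera alone shows a slightly larger gap of 1 to 2 mm.
- **Collar and duster:** the collar reads unmoved within camera noise. The duster shows no measurable shift, and the net push on it, read between moves, was about 5 N at most, against the track's 10 N.
- **Trigger:** it is upright again, with its front face back at 29 mm as before.
- **Everything else:** the other carrier, jar, spool, pliers and tweezers look undisturbed in the last picture; I did not measure their positions again. The robot touches nothing.

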